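# Load a filter and index it into the beam

### The arm

A 7-joint arm with a two-finger parallel gripper is mounted at the origin on a cart in front of the work surface, level with it; the furniture and walls round the work are solid. World frame = base frame: x ahead of the robot, y to its left, z up, the work surface at z = 0. Lengths are in m, angles in rad, forces in N, time in s.
With the tool pointing down it reaches from about 0.425 to 0.875 m from the base axis. Payload 4.7 kg.
Tool frame: the origin (TCP) lies on the centre line of the jaws, within the pads' length; the fingertips stand ahead of it and the grasp point (between the pads) lies 2 mm behind it (nose_length is the z of the fingertips in the tool frame, in m); z points along the fingers, y is the line along which they close (so a half turn about z gives the same grasp; the last joint's range is limited). The gripper opens to 87 mm and grips with 3 to 60 N. Pads are 19 mm wide; open, the fingers measure 117 mm over their backs; the gripper's body (75 mm by 190 mm) begins 51 mm behind the grasp point.
Start: joints at [1.185, 0.321, -0.07, 1.45, 0.023, 1.371, -0.057], TCP at [0.253, -0.599, 0.24] pointing down, gripper open.
Joint ranges: [-2.86, 2.86], [-0.3, 2.09], [-1.38, 1.24], [0.06, 2.45], [-1.56, 4.7], [0.09, 2.05], [-2.69, 2.69]. Speed limits (rad/s): [2.57, 2.57, 3.14, 3.14, 3.14, 3.14, 3.14].

### API

Orientations are given as a rotation vector (axis times angle).
In Python, from bench import * gives the robot as it stands.
- The arm moves only by the tool send_rows, never from a script. Its arguments are lists of equal length, an entry for each row: "xyz": the shift along the tool's x, y, z in mm, a list of three; "dr": the turn, a rotation vector about the tool's x, y, z in rad, a list of three. A call has exactly 10 rows; each row is the pose to reach, as a shift and turn from the pose commanded when the call began, along the tool's axes at that moment; what a row does not reach only later rows make up. A row lasts 1/12 s, in which the tool goes at most 41.7 mm and 7.16 degrees, less where a joint would pass 70% of its speed; a pose out of reach is approached as far as the arm can. A call with a gripper value outside its range is refused whole. "jaw" is the finger opening in mm, from 0 to 87, set as the call begins (left out, the last holds). The fingers move at their own pace and stop on an object; "grip_force" is the grip in N (left out, the last holds). Time passes only in rows, so rows that repeat a pose let the fingers close, or fill a call up. It gives the time, the measured TCP pose, the force, the opening and the grip force at its end, in the units of the state.
- get_state(): the state, without advancing time (a new reading comes with each control period).
- get_image(name): name is "side" or "top" or "wrist"; returns the picture (400x640x3 uint8, red, green, blue); there is no depth.
- calibration(name): a dict with "vfov" (degrees; the focal length in pixels is half the picture's height over the tangent of half this angle, whatever the lens; pixels are square), "cx", "cy" (the principal point, pixels), "rvec" (rotation vector, rad) and "tvec" (3), from world to camera coordinates, as OpenCV has them; the wrist camera has in their place "hand_eye" (4x4, takes a point from camera to tool coordinates, whose origin is the TCP and whose axes are the flange's). Camera axes: x right, y down, z forward; pixel columns grow to the right and rows downward; lengths in m; the calibration is good to about 2 mm. A picture is of the moment at which its call begins: read the wrist's pose just before it. calibration takes no time and is no camera call.
- close_job(): hands the job in; it is judged then, once.
The state is a dict: "time": time; "joint_positions": joint angles; "qd": joint speeds; "joint_torque": joint torques, N m; "position": TCP position; "tool_rot": TCP orientation; "ft_force": force on the tool from outside, world axes, zero at the start; "torque": the same for the moment, N m; "grip_width": opening from 0.0 (shut) to 1.0 (fully open); "grip_force": force on a finger pad.
Only numpy, scipy, OpenCV 4.12 (cv2) and the standard library are available. Lean on these libraries where they do the work, as an engineer would, in place of code of your own. Each camera call takes 0.05 s, during which the arm holds its last target. There are 200 camera calls.

### The job

Take the amber filter out of the rack and stand it fully home in the slot of the filter slide's carriage, then let go of it. Holding the carriage by its black finger grip, slide it towards the lamp and detector until you feel the index ball drop into its notch, and finish still gripping the finger grip with the carriage resting in the notch, so that I can tighten the lock screw. Leave the other two filters in the rack.

Things in the scene. Friction and masses are not known exactly. Their poses are not given: they have to be found in the camera images.
- amber_center (a point): The filter to load: black frame 50 wide (y), 60 high (z), 8 thick (x), amber pane, and an orange grip tab 24 wide, 14 high, 8 thick in the middle of its upper edge; 74 mm high in all, 40 to 85 g. The point is its centre, 37 mm above the lower edge and 37 below the tab's top. It starts on edge in a slot of the rack, lower edge 8 mm above the bench.
- green_center (a point): To be left in the rack: a framed green glass filter with a green tab, same build as the amber one; its centre. The three filters stand face to face 46 mm apart in the rack, in any order; the rack's slot walls reach 28 mm above the filters' lower edges.
- grey_center (a point): To be left in the rack: a framed dark grey glass filter with a white tab, same build as the amber one; its centre. 
- slot_floor (a point): Middle of the floor of the carriage's slot, 30 mm above the bench; y along the rail towards the beam, z up. The filter stands in it with its width along y, its thickness along x. Slot 9.6 mm wide (x), 53 long (y), walls 20 high, flared lips to 28 mm above the floor that widen the mouth to about 18 by 61. Seated, the filter's centre is 37 mm above this point.
- grip_center (a point): Black finger grip on the carriage, 80 mm behind the slot (slot's -y): a bar 12 thick (x), 34 long along the rail (y), 36 high (z), pinched across its 12 mm. The point is its centre, 18 mm above the carriage's 60 mm wide top plate, 48 mm above the bench.
- beam_center (a point): Middle of the light beam, 61 mm above the bench, y along the rail, between black lamp tube and grey detector box: 88 mm apart, up to 84 mm high, 22 mm either way along the rail. With the ball in the notch the slot's middle lies here along the rail within +-8 mm: feel for the exact place (or see it: the notch is a V cut 10 mm wide in the steel index bar on the base's front edge).
- carriage (a joint): Travel of the carriage from its end stop, m: 0 to 0.25, growing towards the beam; starts at 0 to 0.05. It slides with about 1.2 N of drag and stays where it is left. The notch draws it in with up to 4 N over the last 5 mm before its centre, then holds it: it takes 5 to 8 N to move it out. Let go within 3 mm of the notch's centre, the carriage is centred by the ball.
- index_ball (a joint): Drop of the spring-loaded 12 mm index ball (brass plunger on the carriage's front lug) below the index bar's top, m: 0 while it runs on the bar, about 0.0025 centred in the one notch.

How it is judged:
On the way:
1. the amber filter stands fully home in the carriage's slot and the fingers have let go of it (x of amber_center in the frame of slot_floor between -0.005 and 0.005 m and y of amber_center in the frame of slot_floor between -0.005 and 0.005 m and z of amber_center in the frame of slot_floor below 0.04 m and angle between amber_center's own z axis and vertical below 0.14 rad and contact force between the fingers and filter_amber below 0.05 N), for 0.2 s.
At the end, for the whole second after the job is handed in: The amber filter is home in the slot (centre within 5 mm, not over 3 mm high, leaning under 8 degrees); the index ball has dropped over 1.1 mm into the notch (2.5 mm when centred; carriage within about 1.5 mm); the carriage is still, gripped by its finger grip with over 2 N (x of amber_center in the frame of slot_floor between -0.005 and 0.005 m and y of amber_center in the frame of slot_floor between -0.005 and 0.005 m and z of amber_center in the frame of slot_floor below 0.04 m and angle between amber_center's own z axis and vertical below 0.14 rad and value of joint index_ball above 0.0011 m and contact force between the fingers and carriage above 2 N and distance between the grasp point and grip_center below 0.035 m and velocity of joint carriage between -0.01 and 0.01 m/s); the arm keeps its last pose, push and grip.
It fails at once if one of the other two filters is taken or knocked out of its slot (distance of any of green_center, grey_center from where it was at the start of the episode above 0.015 m).
It also fails if it takes over 72 s, if anything falls off the work surface, if the arm or the gripper's body presses on something with over 40 N, if the wrist force passes 120 N, or if a joint passes its speed limit or range.

## Working session

There is one attempt and no reset: what is moved stays moved. The work goes in short steps, Python scripts to look and compute and a tool call to move; the robot and the scene stay as the last step left them, time stands still between calls to the robot, and variables do not carry over. Pictures are saved under pics/ and viewed, at most 10 in all, crops included, and the job is handed in when it is done.

Besides the shell and the picture viewer there is one more tool, called after "Call:" in YAML: its name, and indented under it one key for each argument. send_rows: Moves the arm, as the interface text tells. Its arguments: {"type":"object","properties":{"xyz":{"type":"array"},"dr":{"type":"array"},"jaw":{"type":"number"},"grip_force":{"type":"number"}},"required":["xyz","dr"]}

```bash
mkdir -p pics; ls
python3 - <<'E'
from bench import *
import cv2
s=get_state()
for k,v in s.items(): print(k,v)
for n in ["side","top","wrist"]:
    c=calibration(n); print(n,c)
    cv2.imwrite(f"pics/{n}0.png",cv2.cvtColor(get_image(n),cv2.COLOR_RGB2BGR))
try: print(nose_length)
except Exception as e: print(e)
E
```

```text
pics
time 0.0
joint_positions [ 1.18509294  0.32184776 -0.07007478  1.45167922  0.0226113   1.37075993
 -0.05690623]
qd [ 7.52577895e-04  1.14732014e-06 -8.58157908e-04 -7.73128002e-04
  2.95583120e-04  6.15893619e-05  2.66440395e-05]
joint_torque [-4.13809948e-04 -4.91282952e+01 -4.04176796e-01 -3.12528491e+01
 -6.38306653e-02  4.34051862e-02  1.54695485e-04]
position [ 0.25275197 -0.59829108  0.23844319]
tool_rot [-3.07721825e+00 -6.23495706e-01  7.63613382e-04]
ft_force [ 0.51147825 -0.41306164 -0.94498601]
torque [ 0.01243704 -0.00074225 -0.00856453]
grip_force 0.0
grip_width 1.001190170394043
side {'vfov': 53.297605353088855, 'cx': 323.95540634349794, 'cy': 203.19651012863847, 'rvec': array([ 2.25635556,  0.07632388, -0.02272085]), 'tvec': array([-0.52496287,  0.03686123,  1.18180308])}
top {'vfov': 57.73163328675785, 'cx': 320.2804920102532, 'cy': 205.9258990644289, 'rvec': array([ 2.17036322, -2.12498385,  0.12162691]), 'tvec': array([-0.02480068,  0.5592874 ,  0.84157452])}
wrist {'vfov': 65.9579288894997, 'cx': 322.6585449491481, 'cy': 199.48103228746646, 'hand_eye': array([[ 5.44977251e-04, -9.64796504e-01, -2.62996977e-01,
         7.14046227e-02],
       [ 9.99999808e-01,  4.47836298e-04,  4.29306274e-04,
         1.09550097e-03],
       [-2.96413599e-04, -2.62997160e-01,  9.64796562e-01,
        -1.45691227e-01],
       [ 0.00000000e+00,  0.00000000e+00,  0.00000000e+00,
         1.00000000e+00]])}
0.017
```

View pics/top0.png

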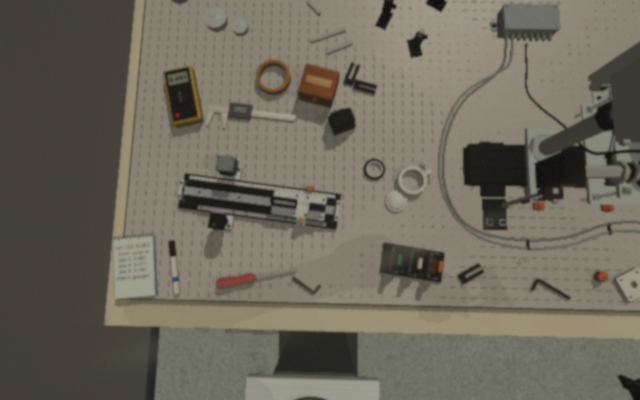

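View pics/side0.png

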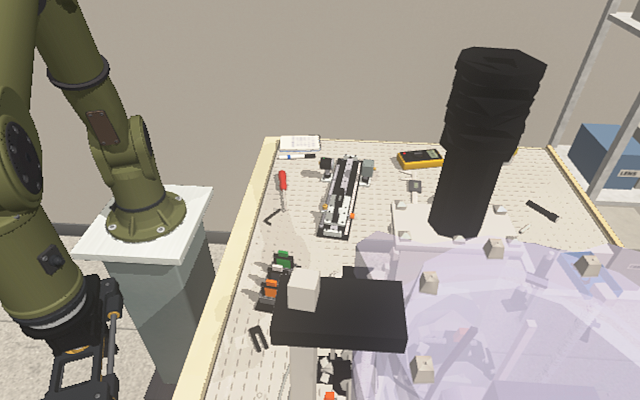

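The top view shows the rail running along image x: lamp and detector near (222,190), carriage slot and grip around (300-335,205). The rack is at (412,262), with tabs green (399,260), white (419,264) and amber (440,267).

```bash
cat > h.py <<'E'
from bench import *
import numpy as np, cv2
from scipy.spatial.transform import Rotation as R
def cam(n,s=None):
    c=calibration(n); f=200/np.tan(np.radians(c["vfov"]/2))
    K=np.array([[f,0,c["cx"]],[0,f,c["cy"]],[0,0,1]])
    if n=="wrist":
        T=np.eye(4);T[:3,:3]=R.from_rotvec(s["tool_rot"]).as_matrix();T[:3,3]=s["position"]
        W=np.linalg.inv(T@c["hand_eye"]); return K,W[:3,:3],W[:3,3]
    return K,R.from_rotvec(c["rvec"]).as_matrix(),np.array(c["tvec"])
def back(cm,uv,z):
    K,Rm,t=cm; d=Rm.T@np.linalg.inv(K)@np.array([*uv,1.]); o=-Rm.T@t
    return o+d*(z-o[2])/d[2]
def proj(cm,p):
    K,Rm,t=cm; q=K@(Rm@np.asarray(p)+t); return q[:2]/q[2]
def snap(n,name,crop=None,scale=1):
    s=get_state(); im=get_image(n); cv2.imwrite(f"pics/{name}_raw.png",im[:,:,::-1])
    if crop: x0,x1,y0,y1=crop; im=im[y0:y1,x0:x1]
    im=cv2.resize(im,None,fx=scale,fy=scale,interpolation=cv2.INTER_CUBIC)
    cv2.imwrite(f"pics/{name}.png",im[:,:,::-1]); np.save(f"pics/{name}.npy",np.r_[s["position"],s["tool_rot"]]); return s
def totool(s,p,yaw=None):
    "shift (mm) along tool axes from measured pose to world point p"
    return 1000*R.from_rotvec(s["tool_rot"]).inv().apply(np.asarray(p)-s["position"])
E
python3 - <<'E'
from h import *
c=cam("top")
for n,uv,z in [("green",(399,260),.08),("white",(419,264),.08),("amber",(440,267),.08),("carr",(305,205),.03),("beam",(222,190),.06)]:
    print(n,back(c,uv,z).round(3))
im=cv2.imread("pics/top0.png")[150:300,170:450]
cv2.imwrite("pics/topc.png",cv2.resize(im,(784,420),interpolation=cv2.INTER_CUBIC))
s=get_state(); print(R.from_rotvec(s["tool_rot"]).as_matrix().round(3))
E
```

```text
green [ 0.435 -0.193  0.08 ]
white [ 0.427 -0.238  0.08 ]
amber [ 0.422 -0.284  0.08 ]
carr [0.562 0.024 0.03 ]
beam [0.59  0.221 0.06 ]
[[ 0.921  0.389 -0.001]
 [ 0.389 -0.921  0.001]
 [-0.    -0.001 -1.   ]]
```

View pics/topc.png

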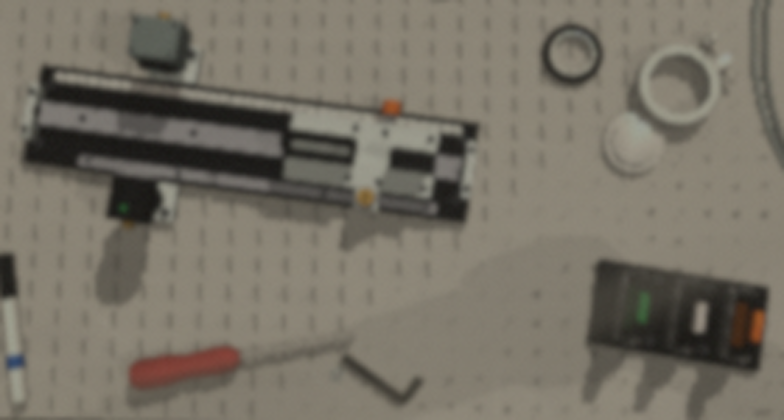

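Call:
send_rows:
  xyz:
    - [30,-25,5]
    - [65,-50,10]
    - [100,-75,15]
    - [135,-105,20]
    - [170,-135,25]
    - [205,-165,30]
    - [240,-195,35]
    - [278,-224,40]
    - [278,-224,40]
    - [278,-224,40]
  dr:
    - [0,0,0.06]
    - [0,0,0.12]
    - [0,0,0.2]
    - [0,0,0.28]
    - [0,0,0.36]
    - [0,0,0.44]
    - [0,0,0.5]
    - [0,0,0.54]
    - [0,0,0.54]
    - [0,0,0.54]
  jaw: 32

```text
time: 0.98
position: [0.4253, -0.2766, 0.199]
tool_rot: [-3.132, 0.203, -0.001]
ft_force: [-0.5, 1.2, -0.3]
grip_width: 0.39
grip_force: 0.0
```

Run:
```python
from h import *
s=snap("wrist","w1"); print(s["time"],s["position"],R.from_rotvec(s["tool_rot"]).as_matrix().round(3),s["joint_positions"].round(2),s["grip_width"],np.abs(s["qd"]).max(),s["ft_force"])
```

```text
0.9833 [ 0.42526641 -0.27664627  0.19896415] [[ 0.992 -0.129  0.001]
 [-0.129 -0.992  0.003]
 [ 0.    -0.003 -1.   ]] [ 0.8   0.06 -0.28  1.84  0.01  1.24 -1.19] 0.38983773544434247 0.08599822246317951 [-0.52153798  1.15858953 -0.29086707]
```

View pics/w1.png

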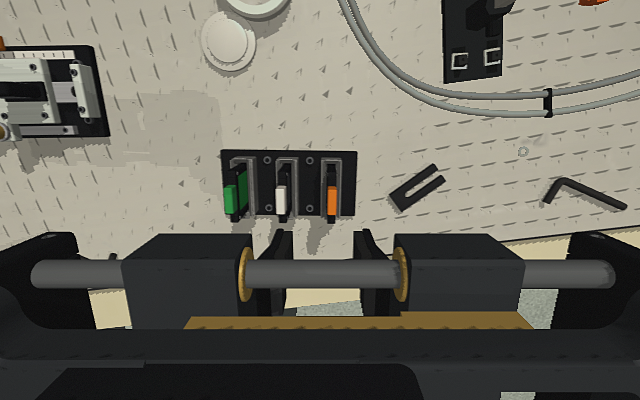

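Wrist view: tabs are green (230,200), white (281,200) and orange (332,205), with the frames edge-on. Next I'll segment the tabs and compute the offset.

Run:
```python
from h import *
s=get_state(); c=cam("wrist",s)
im=cv2.imread("pics/w1_raw.png"); hsv=cv2.cvtColor(im,cv2.COLOR_BGR2HSV)
crop=np.zeros(im.shape[:2],bool); crop[140:230,215:360]=1
for n,m in dict(amber=(hsv[...,0]<18)&(hsv[...,0]>4)&(hsv[...,1]>170)&(hsv[...,2]>120),green=(hsv[...,0]>45)&(hsv[...,0]<75)&(hsv[...,1]>130),white=(hsv[...,1]<40)&(hsv[...,2]>150)).items():
    m=(m&crop).astype(np.uint8); k,l,st,ce=cv2.connectedComponentsWithStats(m); 
    for i in np.argsort(-st[1:,4])[:2]+1:
        x,y,w,h,a=st[i]; r=cv2.minAreaRect(np.argwhere(l==i)[:,::-1].astype(np.float32))
        print(n,st[i],ce[i].round(1),r, back(c,ce[i],.082).round(4))
# predicted tab top corners if aligned w/ tool at row
p0=back(c,(332,197),.082); print(p0, totool(s,p0))
Rm=R.from_rotvec(s["tool_rot"]).as_matrix()
for o in [(-.012,-.004),(.012,-.004),(.012,.004),(-.012,.004)]:
    for z in (.082,.068): print(o,z,proj(c,[*(p0[:2]+Rm[:2,:2]@o),z]).round(1))
cv2.imwrite("pics/w1c.png",cv2.resize(im[140:235,210:370],(800,475),interpolation=cv2.INTER_CUBIC))
```

```text
amber [327 186  10  29 244] [331.7 200.1] ((331.8241882324219, 200.07017517089844), (8.647452354431152, 28.133047103881836), 2.2025983333587646) [ 0.4221 -0.2895  0.082 ]
green [224 185  14  29 342] [230.1 198.8] ((230.2842559814453, 198.97970581054688), (28.356327056884766, 12.39698600769043), 85.91438293457031) [ 0.4351 -0.2006  0.082 ]
green [238 171  10  39 300] [242.6 189.1] ((242.64483642578125, 189.9620819091797), (37.69953536987305, 8.92574691772461), 86.633544921875) [ 0.4423 -0.2132  0.082 ]
white [ 215  140  145   90 2599] [283.3 171.1] ((287.0, 184.5), (89.0, 144.0), 90.0) [ 0.4533 -0.2512  0.082 ]
white [276 189   9  25 218] [279.9 201.2] ((280.0, 201.0), (24.0, 8.0), 90.0) [ 0.4271 -0.2438  0.082 ]
[ 0.42488205 -0.29002803  0.082     ] [  2.66465633   9.51115261 117.22800786]
(-0.012, -0.004) 0.082 [327.4 210. ]
(-0.012, -0.004) 0.068 [327.2 205.6]
(0.012, -0.004) 0.082 [327.5 183.7]
(0.012, -0.004) 0.068 [327.3 180.4]
(0.012, 0.004) 0.082 [336.7 183.7]
(0.012, 0.004) 0.068 [336.1 180.4]
(-0.012, 0.004) 0.082 [336.4 210. ]
(-0.012, 0.004) 0.068 [335.7 205.6]
```

View pics/w1c.png

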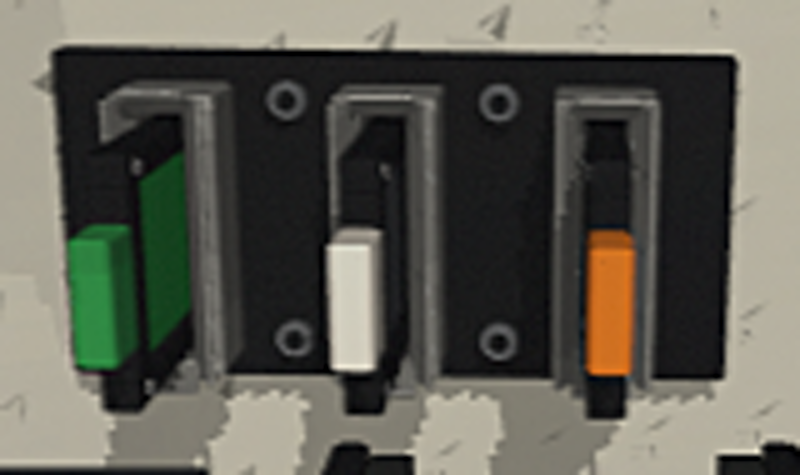

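Run:
```python
from h import *
s=get_state(); c=cam("wrist",s)
p=back(c,(332.2,202.3),.082); w=back(c,(280.5,202),.082)
print(p,w,np.linalg.norm(p-w),np.degrees(np.arctan2(*(p-w)[[1,0]])))
# rack base edges on z~.008?
for z in (.004,.03):
  a,b=back(c,(221,149.6),z),back(c,(357,151.6),z); print(np.degrees(np.arctan2(*(b-a)[[1,0]])),b-a)
a,b=back(c,(278,150),0),back(c,(278,150),0)
Rm=R.from_rotvec(s["tool_rot"]).as_matrix(); print("tool y az",np.degrees(np.arctan2(Rm[1,1],Rm[0,1])))
print(totool(s,[p[0],p[1],.072]), s["position"])
```

```text
[ 0.42003716 -0.28960196  0.082     ] [ 0.42633363 -0.24421364  0.082     ] 0.0458229712105065 -97.8979281168373
-98.4016029497302 [-0.02183556 -0.14784152  0.        ]
-98.40160294973022 [-0.0201702  -0.13656588  0.        ]
tool y az -97.60291701106567
[ -2.19046788   9.73887512 127.2295321 ] [ 0.42352649 -0.28035844  0.19923749]
```

```bash
cat >> h.py <<'E'
def tab(s,im,roi):
    "orange tab pixels: rect of brightest (top) face"
    hsv=cv2.cvtColor(im,cv2.COLOR_RGB2HSV); y0,y1,x0,x1=roi
    m=((hsv[...,0]<18)&(hsv[...,0]>4)&(hsv[...,1]>170)&(hsv[...,2]>190)).astype(np.uint8)
    k=np.zeros_like(m); k[y0:y1,x0:x1]=m[y0:y1,x0:x1]
    n,l,st,ce=cv2.connectedComponentsWithStats(k); i=1+np.argmax(st[1:,4]); return st[i],ce[i]
E
python3 - <<'E'
from h import *
s=get_state(); im=get_image("wrist"); c=cam("wrist",s); st,ce=tab(s,im,(140,235,300,370))
print(st,ce,s["time"],s["position"],np.abs(s["qd"]).max())
p=back(c,ce,.082); print(p, totool(s,[p[0],p[1],.072]),get_state()["position"])
E
```

```text
[323 188   8  25 176] [326.97727273 200.06818182] 1.0333 [ 0.42352649 -0.28035844  0.19923749] 0.07473274174814191
[ 0.42268576 -0.28527625  0.082     ] [ -0.13746868   5.10076751 127.23299335] [ 0.42228237 -0.28298495  0.19936111]
```

Call:
send_rows:
  xyz:
    - [0,1,10]
    - [0,1,25]
    - [0,1,40]
    - [0,1,55]
    - [0,1,70]
    - [0,1,80]
    - [0,1,80]
    - [0,1,80]
    - [0,1,80]
    - [0,1,80]
  dr:
    - [0,0,0.012]
    - [0,0,0.012]
    - [0,0,0.012]
    - [0,0,0.012]
    - [0,0,0.012]
    - [0,0,0.012]
    - [0,0,0.012]
    - [0,0,0.012]
    - [0,0,0.012]
    - [0,0,0.012]
  jaw: 32

```text
time: 1.92
position: [0.4223, -0.2859, 0.1205]
tool_rot: [3.131, -0.24, 0.002]
ft_force: [-0.0, 0.7, 0.6]
grip_width: 0.368
grip_force: 0.0
```

Run:
```python
from h import *
s=snap("wrist","w2"); c=cam("wrist",s); im=cv2.imread("pics/w2_raw.png")[:,:,::-1].copy(); st,ce=tab(s,im,(100,399,260,390))
print(st,ce,s["time"],s["position"],np.abs(s["qd"]).max(),R.from_rotvec(s["tool_rot"]).as_matrix().round(4))
p=back(c,ce,.082); print(p, totool(s,[p[0],p[1],.072]),get_state()["position"])
```

```text
[313 216  12  34 367] [318.9972752  232.04632153] 1.9167 [ 0.42225634 -0.28592275  0.12052602] 0.004965405693953009 [[ 0.9883 -0.1522  0.0015]
 [-0.1522 -0.9884 -0.0012]
 [ 0.0016  0.001  -1.    ]]
[ 0.42280819 -0.28498923  0.082     ] [ 0.32338077 -1.05337947 48.52562254] [ 0.42225951 -0.28579646  0.12052426]
```

View pics/w2.png

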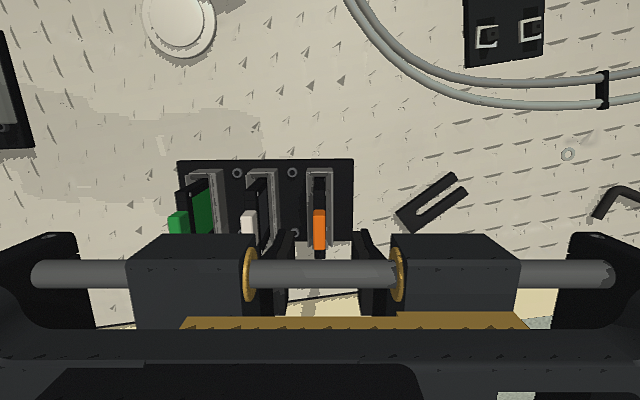

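The tab is centred between the fingers at (319,232), and the rack edges are now square to the image. Next: descend, then grip.

Call:
send_rows:
  xyz:
    - [0,-1,8]
    - [0,-1,16]
    - [0,-1,24]
    - [0,-1,32]
    - [0,-1,40]
    - [0,-1,46]
    - [0,-1,48]
    - [0,-1,48]
    - [0,-1,48]
    - [0,-1,48]
  dr:
    - [0,0,0]
    - [0,0,0]
    - [0,0,0]
    - [0,0,0]
    - [0,0,0]
    - [0,0,0]
    - [0,0,0]
    - [0,0,0]
    - [0,0,0]
    - [0,0,0]

```text
time: 2.8
position: [0.4222, -0.2845, 0.0719]
tool_rot: [3.132, -0.239, 0.001]
ft_force: [-0.7, 0.1, -0.5]
grip_width: 0.366
grip_force: 0.0
```

Call:
send_rows:
  xyz:
    - [0,0,0]
    - [0,0,0]
    - [0,0,0]
    - [0,0,0]
    - [0,0,0]
    - [0,0,0]
    - [0,0,0]
    - [0,0,0]
    - [0,0,0]
    - [0,0,0]
  dr:
    - [0,0,0]
    - [0,0,0]
    - [0,0,0]
    - [0,0,0]
    - [0,0,0]
    - [0,0,0]
    - [0,0,0]
    - [0,0,0]
    - [0,0,0]
    - [0,0,0]
  jaw: 2
  grip_force: 20

```text
time: 3.63
position: [0.4219, -0.2842, 0.0716]
tool_rot: [3.132, -0.239, -0.0]
ft_force: [-0.6, 0.4, 1.8]
grip_width: 0.09
grip_force: 20.0
```

Run:
```python
from h import *
s=get_state(); c=cam("top")
print({k:np.round(v,4) for k,v in s.items()})
```

```text
{'time': np.float64(3.6333), 'joint_positions': array([ 0.7935,  0.1902, -0.2741,  1.9774,  0.0616,  0.9818, -1.2331]), 'qd': array([ 0.001 , -0.0006,  0.0006, -0.0006,  0.0005,  0.0028, -0.0016]), 'joint_torque': array([ 2.02200e-01, -3.57578e+01, -1.07740e+00, -2.63292e+01,
        9.68000e-02, -2.51400e-01, -1.30000e-02]), 'position': array([ 0.4219, -0.2842,  0.0716]), 'tool_rot': array([ 3.1325, -0.2388, -0.    ]), 'ft_force': array([-0.6484,  0.3647,  1.8174]), 'torque': array([ 0.2019,  0.0811, -0.0141]), 'grip_force': np.float64(19.9999), 'grip_width': np.float64(0.0897)}
```

Call:
send_rows:
  xyz:
    - [0,0,-5]
    - [0,0,-15]
    - [0,0,-28]
    - [0,0,-43]
    - [0,0,-60]
    - [0,0,-77]
    - [0,0,-95]
    - [0,0,-112]
    - [0,0,-124]
    - [0,0,-128]
  dr:
    - [0,0,0]
    - [0,0,0]
    - [0,0,0]
    - [0,0,0]
    - [0,0,0]
    - [0,0,0]
    - [0,0,0]
    - [0,0,0]
    - [0,0,0]
    - [0,0,0]

```text
time: 4.47
position: [0.4229, -0.285, 0.2024]
tool_rot: [3.13, -0.239, 0.006]
ft_force: [0.4, -0.5, -1.1]
grip_width: 0.088
grip_force: 20.0
```

Call:
send_rows:
  xyz:
    - [5,-15,0]
    - [14,-45,0]
    - [24,-80,0]
    - [34,-115,0]
    - [45,-150,0]
    - [56,-185,0]
    - [67,-220,0]
    - [78,-255,0]
    - [86,-285,0]
    - [90,-301,0]
  dr:
    - [0,0,-0.08]
    - [0,0,-0.18]
    - [0,0,-0.3]
    - [0,0,-0.42]
    - [0,0,-0.54]
    - [0,0,-0.66]
    - [0,0,-0.78]
    - [0,0,-0.9]
    - [0,0,-1.02]
    - [0,0,-1.14]

```text
time: 5.3
position: [0.5571, 0.0048, 0.1992]
tool_rot: [-2.756, -1.503, -0.002]
ft_force: [-0.5, 1.0, -0.3]
grip_width: 0.092
grip_force: 20.0
```

Call:
send_rows:
  xyz:
    - [0,0,0]
    - [0,0,0]
    - [0,0,0]
    - [0,0,0]
    - [0,0,0]
    - [0,0,0]
    - [0,0,0]
    - [0,0,0]
    - [0,0,0]
    - [0,0,0]
  dr:
    - [0,0,-0.1]
    - [0,0,-0.2]
    - [0,0,-0.3]
    - [0,0,-0.4]
    - [0,0,-0.46]
    - [0,0,-0.46]
    - [0,0,-0.46]
    - [0,0,-0.46]
    - [0,0,-0.46]
    - [0,0,-0.46]

```text
time: 6.13
position: [0.5564, -0.0003, 0.1995]
tool_rot: [-2.354, -2.08, 0.0]
ft_force: [-0.6, -0.4, -1.4]
grip_width: 0.087
grip_force: 20.0
```

Run:
```python
from h import *
s=snap("wrist","w3"); 
print(s["time"],s["position"],np.abs(s["qd"]).max(),R.from_rotvec(s["tool_rot"]).as_matrix().round(4),s["grip_width"],s["grip_force"],s["ft_force"],s["joint_positions"].round(2))
```

```text
6.1333 [ 5.56428239e-01 -3.36851731e-04  1.99468002e-01] 0.005417137242663711 [[ 1.234e-01  9.924e-01 -1.000e-04]
 [ 9.924e-01 -1.234e-01 -1.000e-04]
 [-1.000e-04 -1.000e-04 -1.000e+00]] 0.08722518186314382 19.99978700245265 [-0.61407681 -0.36174522 -1.35979333] [ 0.53  0.2  -0.64  1.72  0.12  1.26 -0.27]
```

View pics/w3.png

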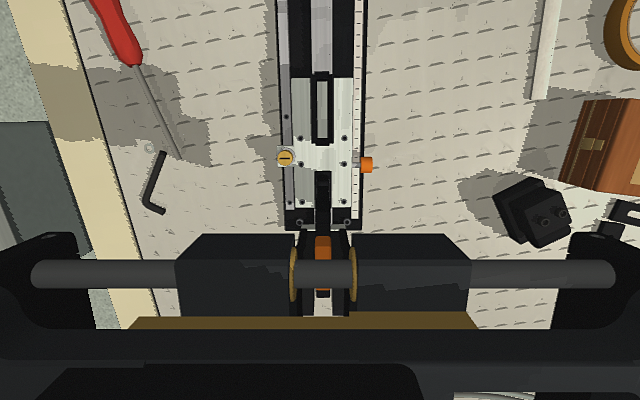

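Wrist view: the carriage is ahead with its slot at about (322,110), the finger grip at about (323,190), the index ball plunger at (285,157) and the rail vertical in the image. One close crop for accurate pixels.

Run:
```python
import cv2
im=cv2.imread("pics/w3_raw.png")[55:215,270:380]
cv2.imwrite("pics/w3c.png",cv2.resize(im,(412,600),interpolation=cv2.INTER_CUBIC))
g=cv2.imread("pics/w3_raw.png",0)
for r in (80,95,110,125,138): print(r,g[r,305:342])
for c in (318,322,326): print(c,g[60:160,c])
```

```text
80 [156 149 148 160 132  47  21  21  22  23  21  12   7   7   4   9   8   6
   4   4   3  12  12  15  15  18  14  21  47 211 209 200 199 195 211 217
 214]
95 [156 152 144 151 168  63  22  24  21  24  20   0 148 145 142 139 135 148
 152 154 155 167  64   7  15  17  17  19  48 211 208 199 195 207 210 216
 214]
110 [155 152 145 148 162 101  36  12  22  24  21   7 107 142 142 138 149 149
 150 151 153 166  63   5  13  18  14  20  45 211 208 198 197 194 194 214
 214]
125 [153 152 148 147 155 131  48  11  23  21  20  11  69 142 144 140 138 136
 136 137 137 147  68  16  13  17  13  21  46 210 208 197 209 206 208 216
 199]
138 [148 151 150 144 148 163  62  13  21  20  22  19   4   0   0   0   0   0
   0   0   0   0   5  13  16  20  14  16  48 226 221 213 210 205 211 226
 120]
318 [158 156 156 157 157 157 157 158 158 160 171  87  16  19  18  19  23  22
  24  13   7  81 157 147 145 145 145 144 144 144 145 143 144 143 144 145
 144 143 143 145 145 140 142 143 141 143 142 142 142 141 142 142 142 141
 142 142 142 142 142 143 140 141 141 142 142 142 141 142 143 141 143 142
 141 142 143 142 145 158  
[... 210 characters left out ...]
 148 148 147 148 148 147 148
 148 148 148 148 148 148 148 148 148 147 147 150 149 148 149 150 149 148
 150 149 149 150 152 134 135 135 135 136 135 136 135 137 136 135 136 135
 136 136 136 135 139 156   0  15  18  19  19  17   9  19 241 215 210 210
 211 211 196 197 198 197 198 197 198 196]
326 [152 150 152 153 153 152 153 152 152 157 170  42  20  18  20  20  22  16
  28  12  12 136 179 170 169 168 168 168 168 168 169 168 167 167 167 167
 167 167 167 166 166 167 166 165 165 166 165 166 165 165 166 165 165 164
 164 165 164 165 165 146 147 148 146 146 147 147 146 146 146 145 147 146
 146 145 145 146 149 160   0  18  18  19  17  19  14  18 233 211 205 188
 191 191 191 191 189 189 189 189 188 188]
```

View pics/w3c.png

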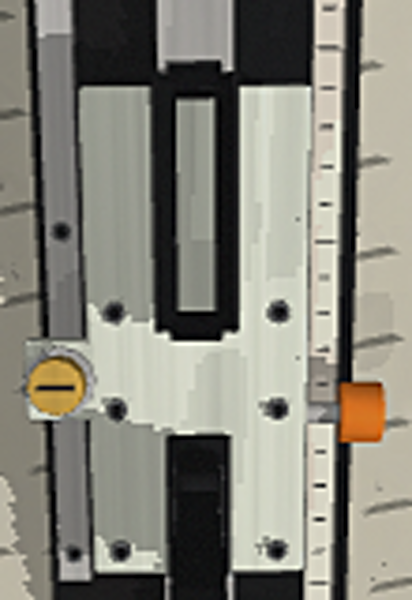

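Run:
```python
from h import *
d=np.load("pics/w3.npy"); s=dict(position=d[:3],tool_rot=d[3:]); c=cam("wrist",s)
T=lambda p: totool(s,p).round(2)
for n,uv,z in [("floor c",(321.9,109.3),.03),("floor top",(321.9,80.8),.03),("floor bot",(321.9,137.9),.03),("floor L",(316.9,110),.03),("floor R",(327,110),.03),
 ("lip c",(321.7,108.3),.058),("lip top",(321.8,71),.058),("lip bot",(321.8,145.8),.058),("lipL80",(309.8,80),.058),("lipL138",(311,138),.058),("lipR80",(333.1,80),.058),("lipR138",(333.1,138),.058),
 ("gripend far",(323.,171),.066),("grip near",(323,208),.066)]:
    p=back(c,uv,z); print(n,p.round(4),T(p))
K=c
Rm=R.from_rotvec(s["tool_rot"])
for x in (12,-12):
  for z in (-10,4): print(x,z,proj(c,s["position"]+Rm.apply([x/1e3,0,z/1e3])).round(1))
im=cv2.imread("pics/w3_raw.png"); print([tuple(map(int,im[r,323])) for r in range(226,304,1)])
g=cv2.cvtColor(im,cv2.COLOR_BGR2GRAY)
for r in (175,185,195,205): print(r,g[r,308:340])
```

```text
floor c [0.5654 0.0755 0.03  ] [ 76.4   -0.48 169.46]
floor top [0.5686 0.1016 0.03  ] [102.63  -0.48 169.46]
floor bot [0.562  0.0481 0.03  ] [ 48.8   -0.48 169.46]
floor L [0.5604 0.0755 0.03  ] [ 75.74  -5.39 169.46]
floor R [0.5702 0.0743 0.03  ] [ 75.74   4.53 169.46]
lip c [0.5653 0.0759 0.058 ] [ 76.76  -0.62 141.46]
lip top [0.5692 0.1067 0.058 ] [107.78  -0.53 141.46]
lip bot [0.5613 0.043  0.058 ] [ 43.6   -0.54 141.46]
lipL80 [0.5579 0.1007 0.058 ] [100.46 -11.01 141.46]
lipL138 [0.5523 0.0512 0.058 ] [ 50.66 -10.43 141.46]
lipR80 [0.5781 0.0982 0.058 ] [100.47   9.34 141.46]
lipR138 [0.5724 0.0487 0.058 ] [ 50.67   9.81 141.46]
gripend far [0.5596 0.0209 0.066 ] [ 21.52   0.57 133.47]
grip near [ 0.5553 -0.0142  0.066 ] [-13.88   0.6  133.47]
12 -10 [322.4 243.6]
12 4 [322.4 232.7]
-12 -10 [322.4 288.5]
-12 4 [322.4 274.4]
[(19, 20, 21), (20, 18, 19), (22, 21, 21), (21, 19, 20), (22, 22, 22), (18, 18, 20), (23, 20, 21), (19, 19, 21), (23, 22, 18), (22, 19, 15), (20, 62, 116), (19, 57, 105), (19, 55, 103), (19, 56, 104), (20, 56, 105), (20, 57, 104), (17, 56, 105), (22, 57
[... 722 characters left out ...]
), (29, 26, 24), (26, 26, 28), (21, 16, 18), (15, 14, 14), (187, 206, 211), (170, 186, 192), (166, 181, 187), (165, 181, 187), (165, 182, 187), (166, 182, 187)]
175 [150 145 142 146 149 163  63  13  22  21  17  16  15  15  16  14  15  19
  14  22  26  25  12  98 200 199 198 213 212 207 200 208]
185 [149 148 143 144 147 160  76  22  28  20  23  30  28  32  32  30  31  31
  29  31  23  35  11  98 195 210 213 212 211 207 200 208]
195 [149 147 145 143 147 159  74  19  26  18  15  15  18  17  20  18  17  15
  19  18  15  39  12 103 210 208 210 211 210 206 200 209]
205 [214 211 212 143 136 152  98  32  14  14  12  19  18  15  18  17  17  18
  16  16  17  11  11  98 212 212 213 215 213 208 202 213]
```

Call:
send_rows:
  xyz:
    - [10,0,0]
    - [25,-0.6,0]
    - [42,-0.6,5]
    - [58,-0.6,15]
    - [70,-0.6,28]
    - [76,-0.6,42]
    - [76.5,-0.6,52]
    - [76.5,-0.6,55]
    - [76.5,-0.6,55]
    - [76.5,-0.6,55]
  dr:
    - [0,0,-0.011]
    - [0,0,-0.011]
    - [0,0,-0.011]
    - [0,0,-0.011]
    - [0,0,-0.011]
    - [0,0,-0.011]
    - [0,0,-0.011]
    - [0,0,-0.011]
    - [0,0,-0.011]
    - [0,0,-0.011]

```text
time: 7.02
position: [0.5655, 0.0745, 0.1446]
tool_rot: [2.344, 2.092, -0.001]
ft_force: [-0.2, -0.9, -0.5]
grip_width: 0.088
grip_force: 20.0
```

Call:
send_rows:
  xyz:
    - [0,0,4]
    - [0,0,9]
    - [0,0,14]
    - [0,0,18]
    - [0,0,22]
    - [0,0,25]
    - [0,0,28]
    - [0,0,30]
    - [0,0,30]
    - [0,0,30]
  dr:
    - [0,0,0]
    - [0,0,0]
    - [0,0,0]
    - [0,0,0]
    - [0,0,0]
    - [0,0,0]
    - [0,0,0]
    - [0,0,0]
    - [0,0,0]
    - [0,0,0]

```text
time: 7.85
position: [0.5652, 0.0757, 0.1145]
tool_rot: [-2.342, -2.094, 0.0]
ft_force: [-0.1, 0.2, -0.2]
grip_width: 0.087
grip_force: 20.0
```

Run:
```python
from h import *
s=get_state(); d=np.load("pics/w3.npy")
print(s["time"],s["position"],s["ft_force"],s["torque"],s["grip_width"])
print(totool(dict(position=d[:3],tool_rot=d[3:]),s["position"]))
```

```text
7.85 [0.56524873 0.07571107 0.11448883] [-0.08189899  0.24976612 -0.21587203] [-0.00702733 -0.1006888  -0.03363795] 0.08674110688400039
[76.56237508 -0.62163069 84.97272197]
```

Call:
send_rows:
  xyz:
    - [0,0,1]
    - [0,0,2]
    - [0,0,3]
    - [0,0,4]
    - [0,0,5]
    - [0,0,6]
    - [0,0,7]
    - [0,0,8]
    - [0,0,8]
    - [0,0,8]
  dr:
    - [0,0,0]
    - [0,0,0]
    - [0,0,0]
    - [0,0,0]
    - [0,0,0]
    - [0,0,0]
    - [0,0,0]
    - [0,0,0]
    - [0,0,0]
    - [0,0,0]

```text
time: 8.68
position: [0.5652, 0.0757, 0.1065]
tool_rot: [-2.342, -2.094, 0.0]
ft_force: [0.6, 0.3, -0.5]
grip_width: 0.09
grip_force: 20.0
```

No contact force, so it has entered the slot cleanly. Continuing to the floor.

Call:
send_rows:
  xyz:
    - [0,0,2]
    - [0,0,4]
    - [0,0,6]
    - [0,0,8]
    - [0,0,9]
    - [0,0,10]
    - [0,0,11]
    - [0,0,12]
    - [0,0,12.5]
    - [0,0,12.5]
  dr:
    - [0,0,0]
    - [0,0,0]
    - [0,0,0]
    - [0,0,0]
    - [0,0,0]
    - [0,0,0]
    - [0,0,0]
    - [0,0,0]
    - [0,0,0]
    - [0,0,0]

```text
time: 9.52
position: [0.5652, 0.0756, 0.0939]
tool_rot: [-2.342, -2.094, 0.0]
ft_force: [-0.3, -0.1, -1.1]
grip_width: 0.094
grip_force: 20.0
```

Call:
send_rows:
  xyz:
    - [0,0,0.4]
    - [0,0,0.8]
    - [0,0,1.2]
    - [0,0,1.6]
    - [0,0,1.8]
    - [0,0,2]
    - [0,0,2]
    - [0,0,2]
    - [0,0,2]
    - [0,0,2]
  dr:
    - [0,0,0]
    - [0,0,0]
    - [0,0,0]
    - [0,0,0]
    - [0,0,0]
    - [0,0,0]
    - [0,0,0]
    - [0,0,0]
    - [0,0,0]
    - [0,0,0]

```text
time: 10.35
position: [0.5656, 0.0757, 0.0936]
tool_rot: [2.342, 2.093, -0.0]
ft_force: [-3.4, 0.2, 10.2]
grip_width: 0.091
grip_force: 20.0
```

Call:
send_rows:
  xyz:
    - [0,0,-1]
    - [0,0,-1.5]
    - [0,0,-1.5]
    - [0,0,-1.5]
    - [0,0,-1.5]
    - [0,0,-1.5]
    - [0,0,-1.5]
    - [0,0,-1.5]
    - [0,0,-1.5]
    - [0,0,-1.5]
  dr:
    - [0,0,0]
    - [0,0,0]
    - [0,0,0]
    - [0,0,0]
    - [0,0,0]
    - [0,0,0]
    - [0,0,0]
    - [0,0,0]
    - [0,0,0]
    - [0,0,0]
  jaw: 30

```text
time: 11.18
position: [0.5653, 0.0757, 0.0935]
tool_rot: [2.342, 2.094, -0.0]
ft_force: [0.2, -0.3, -0.3]
grip_width: 0.339
grip_force: 0.0
```

Call:
send_rows:
  xyz:
    - [0,0,-3]
    - [0,0,-10]
    - [0,0,-22]
    - [0,0,-36]
    - [0,0,-50]
    - [-15,0,-65]
    - [-35,0,-80]
    - [-55,0,-95]
    - [-75,0,-105]
    - [-80,0,-105]
  dr:
    - [0,0,0]
    - [0,0,0]
    - [0,0,0]
    - [0,0,0]
    - [0,0,0]
    - [0,0,0]
    - [0,0,0]
    - [0,0,0]
    - [0,0,0]
    - [0,0,0]

```text
time: 12.02
position: [0.5579, -0.0078, 0.2022]
tool_rot: [2.343, 2.084, 0.003]
ft_force: [-0.0, 0.4, -0.3]
grip_width: 0.339
grip_force: 0.0
```

Call:
send_rows:
  xyz:
    - [0,0,0]
    - [0,0,0]
    - [0,0,0]
    - [0,0,0]
    - [0,0,0]
    - [0,0,0]
    - [0,0,0]
    - [0,0,0]
    - [0,0,0]
    - [0,0,0]
  dr:
    - [0,0,0]
    - [0,0,0]
    - [0,0,0]
    - [0,0,0]
    - [0,0,0]
    - [0,0,0]
    - [0,0,0]
    - [0,0,0]
    - [0,0,0]
    - [0,0,0]

```text
time: 12.85
position: [0.5563, -0.0038, 0.1985]
tool_rot: [-2.342, -2.094, 0.0]
ft_force: [-0.4, 0.1, 0.4]
grip_width: 0.342
grip_force: 0.0
```

Run:
```python
from h import *
s=snap("wrist","w4",(220,420,0,300),2); print(s["time"],s["position"],np.abs(s["qd"]).max())
c=cam("wrist",s)
im=cv2.imread("pics/w4_raw.png")[:,:,::-1].copy(); st,ce=tab(s,im,(0,170,290,350)); print(st,ce)
p=back(c,ce,.104); print(p,totool(s,p))
```

```text
12.85 [ 0.55631599 -0.00384758  0.19849093] 0.0016842287017646107
[319  88   9  33 288] [322.99652778 103.50347222]
[0.56557476 0.07481278 0.104     ] [79.209595    0.41853914 94.48480178]
```

View pics/w4.png

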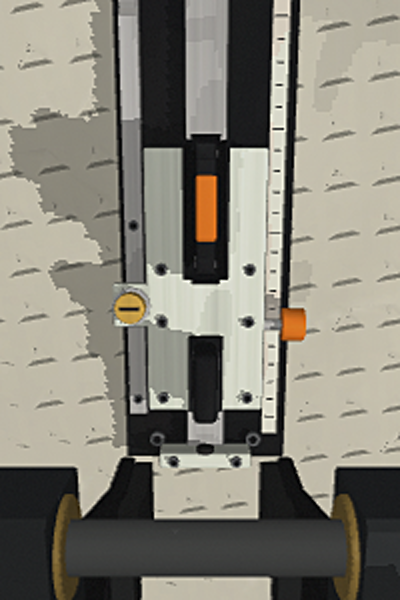

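The filter stands upright in the slot with its tab at (323,103), and the fingers are clear of it. The grip is at (323,195), directly below the tool.

Call:
send_rows:
  xyz:
    - [0,0.4,10]
    - [0,0.4,28]
    - [0,0.4,48]
    - [0,0.4,68]
    - [0,0.4,88]
    - [0,0.4,106]
    - [0,0.4,122]
    - [0,0.4,134]
    - [0,0.4,141]
    - [0,0.4,144]
  dr:
    - [0,0,0]
    - [0,0,0]
    - [0,0,0]
    - [0,0,0]
    - [0,0,0]
    - [0,0,0]
    - [0,0,0]
    - [0,0,0]
    - [0,0,0]
    - [0,0,0]

```text
time: 13.73
position: [0.5559, -0.0039, 0.0531]
tool_rot: [-2.341, -2.093, 0.002]
ft_force: [-0.5, 0.5, -0.6]
grip_width: 0.346
grip_force: 0.0
```

Call:
send_rows:
  xyz:
    - [0,0,0]
    - [0,0,0]
    - [0,0,0]
    - [0,0,0]
    - [0,0,0]
    - [0,0,0]
    - [0,0,0]
    - [0,0,0]
    - [0,0,0]
    - [0,0,0]
  dr:
    - [0,0,0]
    - [0,0,0]
    - [0,0,0]
    - [0,0,0]
    - [0,0,0]
    - [0,0,0]
    - [0,0,0]
    - [0,0,0]
    - [0,0,0]
    - [0,0,0]
  jaw: 4
  grip_force: 20

```text
time: 14.57
position: [0.556, -0.0037, 0.0553]
tool_rot: [-2.342, -2.093, 0.002]
ft_force: [-5.0, 0.8, 5.8]
grip_width: 0.137
grip_force: 20.0
```

Run:
```python
from h import *
s=get_state(); print(s["position"],s["ft_force"],s["torque"],s["grip_width"]*87,s["grip_force"])
# notch / beam from top image
c=cam("top"); 
a=.5654,.0755
Rm=R.from_rotvec(s["tool_rot"]).as_matrix(); x=Rm[:2,0]; print(x)
for n,uv in [("lamp",(218,221)),("det",(228,165))]: 
    p=back(c,uv,.084); print(n,p, (p[:2]-a)@x)
im=cv2.imread("pics/top0.png")
```

```text
[ 0.55602814 -0.00372172  0.05528133] [-4.95436604  0.75160618  5.82885343] [ 0.07761169  1.04496718 -0.09354901] 11.884285579931724 19.996251311386004
[0.11186817 0.99372285]
lamp [0.51408667 0.21876476 0.084     ] 0.13662513366540546
det [0.64513232 0.20303033 0.084     ] 0.13564930959520632
```

Call:
send_rows:
  xyz:
    - [0,-0.4,-0.4]
    - [2,-0.7,-0.8]
    - [6,-0.7,-0.8]
    - [12,-0.7,-0.8]
    - [19,-0.7,-0.8]
    - [27,-0.7,-0.8]
    - [35,-0.7,-0.8]
    - [43,-0.7,-0.8]
    - [49,-0.7,-0.8]
    - [52,-0.7,-0.8]
  dr:
    - [0,0,0]
    - [0,0,0]
    - [0,0,0]
    - [0,0,0]
    - [0,0,0]
    - [0,0,0]
    - [0,0,0]
    - [0,0,0]
    - [0,0,0]
    - [0,0,0]

```text
time: 15.4
position: [0.5619, 0.0472, 0.0553]
tool_rot: [2.342, 2.092, -0.002]
ft_force: [-1.2, -3.2, 0.5]
grip_width: 0.137
grip_force: 20.0
```

Call:
send_rows:
  xyz:
    - [3,0,0]
    - [8,0,0]
    - [15,0,0]
    - [22,0,0]
    - [29,0,0]
    - [36,0,0]
    - [43,0,0]
    - [49,0,0]
    - [53,0,0]
    - [55,0,0]
  dr:
    - [0,0,0]
    - [0,0,0]
    - [0,0,0]
    - [0,0,0]
    - [0,0,0]
    - [0,0,0]
    - [0,0,0]
    - [0,0,0]
    - [0,0,0]
    - [0,0,0]

```text
time: 16.23
position: [0.5683, 0.1032, 0.0553]
tool_rot: [2.342, 2.094, 0.001]
ft_force: [0.0, -2.4, -0.1]
grip_width: 0.137
grip_force: 20.0
```

```bash
cat > st.py <<'E'
from h import *
s=get_state(); Rm=R.from_rotvec(s["tool_rot"]).as_matrix()
p0=np.array([.55602814,-.00372172,.05528133])
print("t",s["time"].round(2),"tool travel",(Rm.T@(s["position"]-p0)*1000).round(2),"F tool",(Rm.T@s["ft_force"]).round(2),"M",(Rm.T@s["torque"]).round(2),"grip",s["grip_width"]*87,s["grip_force"],Rm[:2,0],np.abs(s["qd"]).max())
E
python3 st.py
```

```text
Traceback (most recent call last):
  File "st.py", line 4, in <module>
    print("t",s["time"].round(2),"tool travel",(Rm.T@(s["position"]-p0)*1000).round(2),"F tool",(Rm.T@s["ft_force"]).round(2),"M",(Rm.T@s["torque"]).round(2),"grip",s["grip_width"]*87,s["grip_force"],Rm[:2,0],np.abs(s["qd"]).max())
              ^^^^^^^^^^^^^^^
AttributeError: 'float' object has no attribute 'round'
```

Call:
send_rows:
  xyz:
    - [1,0,0]
    - [3,0,0]
    - [5,0,0]
    - [7,0,0]
    - [8,0,0]
    - [9,0,0]
    - [10,0,0]
    - [10,0,0]
    - [10,0,0]
    - [10,0,0]
  dr:
    - [0,0,0]
    - [0,0,0]
    - [0,0,0]
    - [0,0,0]
    - [0,0,0]
    - [0,0,0]
    - [0,0,0]
    - [0,0,0]
    - [0,0,0]
    - [0,0,0]

```text
time: 17.07
position: [0.5694, 0.1129, 0.0553]
tool_rot: [-2.342, -2.094, -0.002]
ft_force: [3.3, -0.7, -3.6]
grip_width: 0.138
grip_force: 20.0
```

Call:
send_rows:
  xyz:
    - [0.3,0,0]
    - [0.6,0,0]
    - [0.9,0,0]
    - [1.2,0,0]
    - [1.5,0,0]
    - [1.8,0,0]
    - [2.1,0,0]
    - [2.4,0,0]
    - [2.7,0,0]
    - [3,0,0]
  dr:
    - [0,0,0]
    - [0,0,0]
    - [0,0,0]
    - [0,0,0]
    - [0,0,0]
    - [0,0,0]
    - [0,0,0]
    - [0,0,0]
    - [0,0,0]
    - [0,0,0]

```text
time: 17.9
position: [0.5697, 0.1154, 0.0554]
tool_rot: [2.342, 2.093, 0.001]
ft_force: [5.1, -2.7, -4.5]
grip_width: 0.133
grip_force: 20.0
```

```bash
sed -i 's/s\["time"\].round(2)/s["time"]/' st.py; python3 st.py
```

```text
t 17.9 tool travel [ 1.1986e+02  2.6000e-01 -7.0000e-02] F tool [-2.14  5.37  4.46] M [-1.06 -0.37  0.1 ] grip 11.597028665006812 20.003167977556586 [0.11184027 0.9937262 ] 0.007699282034178358
```

Call:
send_rows:
  xyz:
    - [0.3,0.2,0.2]
    - [0.6,0.4,0.4]
    - [0.9,0.6,0.6]
    - [1.2,0.8,0.7]
    - [1.5,0.8,0.7]
    - [1.8,0.8,0.7]
    - [2.1,0.8,0.7]
    - [2.4,0.8,0.7]
    - [2.7,0.8,0.7]
    - [3,0.8,0.7]
  dr:
    - [0,0,0]
    - [0,0,0]
    - [0,0,0]
    - [0,0,0]
    - [0,0,0]
    - [0,0,0]
    - [0,0,0]
    - [0,0,0]
    - [0,0,0]
    - [0,0,0]

```text
time: 18.73
position: [0.5702, 0.119, 0.0553]
tool_rot: [-2.341, -2.094, 0.001]
ft_force: [-2.2, -1.8, 4.9]
grip_width: 0.135
grip_force: 20.0
```

```bash
python3 st.py
```

```text
t 18.7333 tool travel [123.58   0.39   0.  ] F tool [-2.08 -1.96 -4.94] M [ 0.16 -0.35  0.06] grip 11.761271955907358 19.998919749632478 [0.11126747 0.99379049] 0.008138930505693441
```

Call:
send_rows:
  xyz:
    - [0.3,0,0]
    - [0.6,0,0]
    - [0.9,0,0]
    - [1.2,0,0]
    - [1.5,0,0]
    - [1.8,0,0]
    - [2,0,0]
    - [2,0,0]
    - [2,0,0]
    - [2,0,0]
  dr:
    - [0,0,0]
    - [0,0,0]
    - [0,0,0]
    - [0,0,0]
    - [0,0,0]
    - [0,0,0]
    - [0,0,0]
    - [0,0,0]
    - [0,0,0]
    - [0,0,0]

```text
time: 19.57
position: [0.5704, 0.1212, 0.0553]
tool_rot: [-2.341, -2.094, 0.0]
ft_force: [-0.2, -0.3, 4.9]
grip_width: 0.134
grip_force: 20.0
```

```bash
python3 st.py
```

```text
t 19.5667 tool travel [1.2571e+02 4.4000e-01 3.0000e-02] F tool [-0.37 -0.19 -4.9 ] M [ 0.06 -0.27  0.1 ] grip 11.672711087910447 20.00077253440395 [0.11116818 0.99380155] 0.006283298664636797
```

Call:
send_rows:
  xyz:
    - [0.3,0,0]
    - [0.6,0,0]
    - [0.9,0,0]
    - [1.2,0,0]
    - [1.5,0,0]
    - [1.8,0,0]
    - [2,0,0]
    - [2,0,0]
    - [2,0,0]
    - [2,0,0]
  dr:
    - [0,0,0]
    - [0,0,0]
    - [0,0,0]
    - [0,0,0]
    - [0,0,0]
    - [0,0,0]
    - [0,0,0]
    - [0,0,0]
    - [0,0,0]
    - [0,0,0]

```text
time: 20.4
position: [0.5707, 0.1231, 0.0553]
tool_rot: [-2.341, -2.094, 0.0]
ft_force: [-1.5, -0.6, 4.5]
grip_width: 0.136
grip_force: 20.0
```

```bash
python3 st.py
```

```text
t 20.4 tool travel [1.2766e+02 4.2000e-01 1.0000e-02] F tool [-0.75 -1.46 -4.52] M [ 0.22 -0.33  0.11] grip 11.794294196352162 19.999293722212315 [0.11125488 0.99379187] 0.008044962994569626
```

Call:
send_rows:
  xyz:
    - [0.3,0,-0.2]
    - [0.6,0,-0.4]
    - [0.9,0,-0.4]
    - [1.2,0,-0.4]
    - [1.5,0,-0.4]
    - [1.8,0,-0.4]
    - [2,0,-0.4]
    - [2,0,-0.4]
    - [2,0,-0.4]
    - [2,0,-0.4]
  dr:
    - [0,0,0]
    - [0,0,0]
    - [0,0,0]
    - [0,0,0]
    - [0,0,0]
    - [0,0,0]
    - [0,0,0]
    - [0,0,0]
    - [0,0,0]
    - [0,0,0]

```text
time: 21.23
position: [0.5709, 0.1248, 0.0553]
tool_rot: [-2.342, -2.094, 0.001]
ft_force: [-1.3, -1.4, 6.0]
grip_width: 0.134
grip_force: 20.0
```

Call:
send_rows:
  xyz:
    - [0.3,0,0]
    - [0.6,0,0]
    - [0.9,0,0]
    - [1.2,0,0]
    - [1.5,0,0]
    - [1.8,0,0]
    - [2,0,0]
    - [2,0,0]
    - [2,0,0]
    - [2,0,0]
  dr:
    - [0,0,0]
    - [0,0,0]
    - [0,0,0]
    - [0,0,0]
    - [0,0,0]
    - [0,0,0]
    - [0,0,0]
    - [0,0,0]
    - [0,0,0]
    - [0,0,0]

```text
time: 22.07
position: [0.5711, 0.1268, 0.0553]
tool_rot: [-2.342, -2.094, 0.001]
ft_force: [-0.5, -1.4, 5.2]
grip_width: 0.136
grip_force: 20.0
```

```bash
python3 st.py
```

```text
t 22.0667 tool travel [131.36   0.42   0.  ] F tool [-1.45 -0.3  -5.16] M [ 0.09 -0.24  0.13] grip 11.843890913748357 19.999219975434244 [0.11142141 0.99377324] 0.0030474309634665694
```

Call:
send_rows:
  xyz:
    - [0.3,0,0]
    - [0.6,0,0]
    - [0.9,0,0]
    - [1.2,0,0]
    - [1.5,0,0]
    - [1.8,0,0]
    - [2,0,0]
    - [2,0,0]
    - [2,0,0]
    - [2,0,0]
  dr:
    - [0,0,0]
    - [0,0,0]
    - [0,0,0]
    - [0,0,0]
    - [0,0,0]
    - [0,0,0]
    - [0,0,0]
    - [0,0,0]
    - [0,0,0]
    - [0,0,0]

```text
time: 22.9
position: [0.5714, 0.1291, 0.0553]
tool_rot: [-2.341, -2.094, -0.0]
ft_force: [-1.0, -0.7, 5.4]
grip_width: 0.134
grip_force: 20.0
```

Call:
send_rows:
  xyz:
    - [0.3,0,0]
    - [0.6,0,0]
    - [0.9,0,0]
    - [1.2,0,0]
    - [1.5,0,0]
    - [1.8,0,0]
    - [2,0,0]
    - [2,0,0]
    - [2,0,0]
    - [2,0,0]
  dr:
    - [0,0,0]
    - [0,0,0]
    - [0,0,0]
    - [0,0,0]
    - [0,0,0]
    - [0,0,0]
    - [0,0,0]
    - [0,0,0]
    - [0,0,0]
    - [0,0,0]

```text
time: 23.73
position: [0.5715, 0.1309, 0.0553]
tool_rot: [-2.341, -2.094, 0.0]
ft_force: [-1.6, -0.1, 5.7]
grip_width: 0.138
grip_force: 20.0
```

```bash
python3 st.py
```

```text
t 23.7333 tool travel [1.3556e+02 4.0000e-01 7.0000e-02] F tool [-0.28 -1.53 -5.73] M [ 0.38 -0.18  0.08] grip 11.966265022499577 19.999447488225996 [0.11127905 0.99378912] 0.0012575014896735483
```

Call:
send_rows:
  xyz:
    - [0.3,0,0]
    - [0.6,0,0]
    - [0.9,0,0]
    - [1.2,0,0]
    - [1.5,0,0]
    - [1.8,0,0]
    - [2,0,0]
    - [2,0,0]
    - [2,0,0]
    - [2,0,0]
  dr:
    - [0,0,0]
    - [0,0,0]
    - [0,0,0]
    - [0,0,0]
    - [0,0,0]
    - [0,0,0]
    - [0,0,0]
    - [0,0,0]
    - [0,0,0]
    - [0,0,0]

```text
time: 24.57
position: [0.5719, 0.1341, 0.0553]
tool_rot: [-2.34, -2.094, -0.003]
ft_force: [-2.8, 6.1, 4.6]
grip_width: 0.131
grip_force: 20.0
```

Call:
send_rows:
  xyz:
    - [0.3,0,0]
    - [0.6,0,0]
    - [0.9,0,0]
    - [1.2,0,0]
    - [1.5,0,0]
    - [1.8,0,0]
    - [2,0,0]
    - [2,0,0]
    - [2,0,0]
    - [2,0,0]
  dr:
    - [0,0,0]
    - [0,0,0]
    - [0,0,0]
    - [0,0,0]
    - [0,0,0]
    - [0,0,0]
    - [0,0,0]
    - [0,0,0]
    - [0,0,0]
    - [0,0,0]

```text
time: 25.4
position: [0.572, 0.1343, 0.0553]
tool_rot: [-2.342, -2.094, 0.001]
ft_force: [-3.2, 2.1, 7.5]
grip_width: 0.137
grip_force: 20.0
```

```bash
python3 st.py
```

```text
t 25.4 tool travel [ 1.3891e+02  4.3000e-01 -1.0000e-01] F tool [ 1.69 -3.46 -7.45] M [0.54 0.3  0.08] grip 11.933517265096471 19.997749279718846 [0.11164728 0.99374779] 0.004561807689210601
```

Call:
send_rows:
  xyz:
    - [0.1,-0.1,-0.2]
    - [0.2,-0.2,-0.4]
    - [0.3,-0.3,-0.6]
    - [0.4,-0.4,-0.8]
    - [0.4,-0.4,-0.8]
    - [0.4,-0.4,-0.8]
    - [0.4,-0.4,-0.8]
    - [0.4,-0.4,-0.8]
    - [0.4,-0.4,-0.8]
    - [0.4,-0.4,-0.8]
  dr:
    - [0,0,0]
    - [0,0,0]
    - [0,0,0]
    - [0,0,0]
    - [0,0,0]
    - [0,0,0]
    - [0,0,0]
    - [0,0,0]
    - [0,0,0]
    - [0,0,0]

```text
time: 26.23
position: [0.5719, 0.1343, 0.0553]
tool_rot: [2.342, 2.093, -0.001]
ft_force: [1.7, 0.7, -4.1]
grip_width: 0.137
grip_force: 20.0
```

```bash
python3 st.py
python3 - <<'E'
from h import *
s=snap("wrist","w5"); c=cam("wrist",s); im=cv2.imread("pics/w5_raw.png")
cv2.imwrite("pics/w5c.png",cv2.resize(im[60:330,200:450],(750,597)[:2] if 0 else (555,600),interpolation=cv2.INTER_CUBIC))
E
```

```text
t 26.2333 tool travel [ 1.3894e+02  3.3000e-01 -1.1000e-01] F tool [0.91 1.56 4.08] M [-0.39  0.38  0.03] grip 11.929273019938325 19.998886417597532 [0.11194445 0.9937144 ] 0.0013749272618619798
```

View pics/w5c.png

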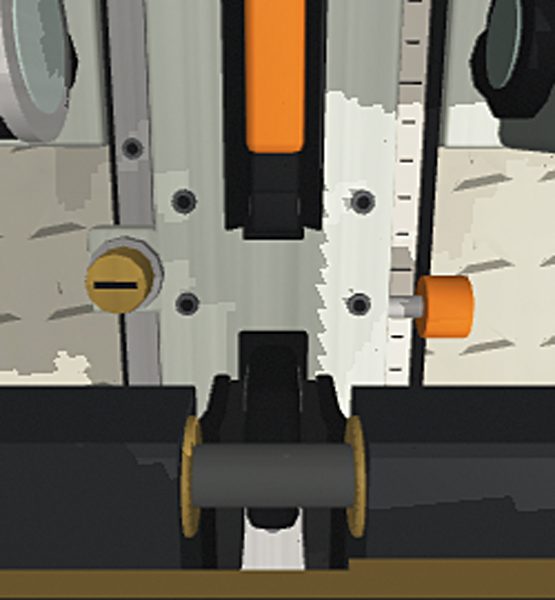

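The filter is home with its tab at the top, and the grip is pinched between the fingers. The carriage snapped about 2 mm forward with a +6 N pull and now stays put while the command advances, so the ball is in the notch. One small trim to null the force, then I check and hand in.

Call:
send_rows:
  xyz:
    - [0.1,0.1,0.1]
    - [0.2,0.2,0.3]
    - [0.3,0.2,0.3]
    - [0.3,0.2,0.3]
    - [0.3,0.2,0.3]
    - [0.3,0.2,0.3]
    - [0.3,0.2,0.3]
    - [0.3,0.2,0.3]
    - [0.3,0.2,0.3]
    - [0.3,0.2,0.3]
  dr:
    - [0,0,0]
    - [0,0,0]
    - [0,0,0]
    - [0,0,0]
    - [0,0,0]
    - [0,0,0]
    - [0,0,0]
    - [0,0,0]
    - [0,0,0]
    - [0,0,0]

```text
time: 27.12
position: [0.572, 0.1345, 0.0553]
tool_rot: [2.342, 2.093, -0.002]
ft_force: [-1.1, -1.4, -3.0]
grip_width: 0.135
grip_force: 20.0
```

```bash
python3 st.py
```

```text
t 27.1167 tool travel [139.12   0.36  -0.18] F tool [-1.48 -0.92  3.  ] M [ 0.2  -0.37  0.13] grip 11.781258016718812 19.997274766210467 [0.11194977 0.99371353] 0.0025799965344736665
```

```bash
python3 -c "
from bench import *
print(close_job())"
```

```text
the job is handed in; nothing more can be done
None
```

The amber filter is seated in the carriage slot and released. The carriage rests in the index notch with the finger grip still held at 20 N, the other two filters were left in the rack, and I handed the job in at about 27 s; no verdict came back.

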